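# Scan the empty oil tins and post them in the return bin

## Robot

A 6-joint arm with a two-finger parallel gripper is mounted at the origin on the work surface. World frame = base frame: x ahead of the robot, y to its left, z up, the work surface at z = 0. Lengths are in mm, angles in rad, forces in N, time in s.
With the tool pointing down it reaches from about 275 to 825 mm from the base axis. Payload 4.9 kg.
Tool frame: the origin (TCP) lies at the very end of the fingers, on their centre line; the grasp point (between the pads) lies 19 mm behind it; z points along the fingers, y is the line along which they close (so a half turn about z gives the same grasp; the last joint's range is limited). The gripper opens to 85 mm and grips with 20 to 120 N. Pads are 22 mm wide; open, the fingers measure 114 mm over their backs; the gripper's body (76 mm by 85 mm) begins 54 mm behind the grasp point. The pads swing forward as they close: fully open they stand 13 mm farther back than shut.
Start: joints at [1.144, 0.326, -0.193, 1.052, 0, 1.437], TCP at [158.743, 526.611, 231.281] pointing down, gripper open.
Joint ranges: [-2.65, 2.65], [-0.97, 1.79], [-1.3, 1.35], [-1.93, 2.1], [-1.47, 1.37], [-3.14, 3.14]. Speed limits (rad/s): [2.57, 2.57, 3.14, 3.14, 3.14, 3.14].

## Interface

Orientations are given as [roll, pitch, yaw] about the fixed x, y, z axes, in that order (R = Rz(yaw) Ry(pitch) Rx(roll)).
In Python, from bench import bot, solve_ik, imaging gives the robot as it stands. Calls block until the motion is done:
- bot.move_ptp(position, orientation): joint-space move of the TCP to a pose.
- bot.movel(position, rot=None, max_speed=150, threshold=None): straight line of the TCP; rot=None keeps the orientation; max_speed is the mean speed in mm/s. With threshold (N) it stops when the force on the tool has changed by that much, and returns True; else False.
- bot.move_j(angles): joint-space move.
- bot.grip(opening, effort=None): opening from 0.0 (shut) to 1.0 (fully open); effort is the grip in N (None keeps the last); returns when the fingers have stopped.
- bot.dwell(seconds).
- solve_ik(position, orientation): joint angles nearest the present ones, or None.
- bot.get_state(): the state.
- imaging.capture(name): name is "side" or "top" or "wrist"; returns the picture (400x640x3 uint8, blue, green, red); there is no depth.
- imaging.camera_model(name): a dict with "K" (3x3 intrinsics, pixels), "position" and "rotation" of the camera in the world. Camera axes: x right, y up, looking along -z (the intrinsics and any distortion apply to the point x, -y, -z); pixel columns grow to the right and rows downward; lengths in mm; the calibration is good to about 2 mm. The wrist camera is an equidistant fisheye: a pixel r from the principal point sees the ray r / f radians off the axis. A picture is of the moment at which its call begins: read the wrist's pose just before it. camera_model takes no time and is no camera call; for the wrist camera it gives the pose at the moment of the call.
A pose or a line that the arm cannot do raises bot.IKError and nothing moves.
- bot.sign_off(): hands the job in; it is judged then, once.
The state is a dict: "t": time; "qpos": joint angles; "joint_velocities": joint speeds; "effort": joint torques, N m; "tcp_pos": TCP position; "orientation": TCP orientation; "contact_force": force on the tool from outside, world axes, zero at the start; "wrist_torque": the same for the moment, N m; "opening": opening from 0.0 (shut) to 1.0 (fully open); "gripper_force": force on a finger pad.
Only numpy, scipy, OpenCV 4.12 (cv2) and the standard library are available. Lean on these libraries where they do the work, as an engineer would, in place of code of your own. Each camera call takes 0.05 s, during which the arm holds its last target. There are 200 camera calls.

## Task

Return the empty oil tins on the table, the biggest first and the smallest last: lift each one and, keeping it upright with its middle level with the scanner's eye and about 11 cm in front of it, show the eye squarely first the label face, then the narrow side nearest the spout, then the bare back, holding it still for two seconds each time, and then push the tin down through the bin's sprung flap so that it drops inside and the flap shuts. When every tin is in the bin, press the button on the scanner, and leave the salt jar and the artichoke where they are.

Things in the scene. Friction and masses are not known exactly. Their poses are not given: they have to be found in the camera images.
- big_center (a point): centre (half-way up) of the big empty oil tin, a bare metal box standing on the table, 60 mm thick (its x), 100 mm wide (its y), 140 mm high (its z, up), about 0.2 kg, foot-heavy. Its broad face to -x bears a brown paper label, that to +x is bare. A black spout cap, 16 mm high, stands on top 28 mm off centre to +y: the narrow side to +y is nearest the spout. Absent in some runs.
- middle_center (a point): centre (half-way up) of the middle empty oil tin, a bare metal box standing on the table, 50 mm thick (its x), 80 mm wide (its y), 125 mm high (its z, up), about 0.2 kg, foot-heavy. Its broad face to -x bears a brown paper label, that to +x is bare. A black spout cap, 16 mm high, stands on top 22 mm off centre to +y: the narrow side to +y is nearest the spout. Absent in some runs.
- small_center (a point): centre (half-way up) of the small empty oil tin, a bare metal box standing on the table, 42 mm thick (its x), 70 mm wide (its y), 105 mm high (its z, up), about 0.2 kg, foot-heavy. Its broad face to -x bears a brown paper label, that to +x is bare. A black spout cap, 16 mm high, stands on top 19 mm off centre to +y: the narrow side to +y is nearest the spout. Absent in some runs.
- eye (a point): the scanner's eye, a round black window 38 mm across, 150 mm above the table, in the front of a white head 90 mm wide whose top is 186 mm high, on a fixed stand. The eye looks along its -x, towards the robot's side of the table; y is level, z up. The stand's foot is 12 mm thick and reaches 50 mm in front of the middle of the head (20 mm in front of the eye).
- ok_top (a point): centre of the top of the scanner's round push button, 36 mm across, 122 mm above the table, on a square post beside the head (right of it as the robot sees it, 105 mm off); pressed straight down
- ok (a joint): travel of the button, m: 0 up, 0.006 fully down (about 5 N); it springs back
- mouth (a point): centre of the bin's mouth, level with its rim, 190 mm above the table top; z up. The bin is a fixed white floor bin beside the table's right edge, 270 mm in x, from y = +120 to -360 mm; opening 140 mm (x) by 125 mm (y); inside, a slick slide leads tins to -y. A tin fits in upright, wide side along y. Two black sprung leaves shut it, hinged 12 mm below the rim along its edges at y = +-62 mm.
- flap_left (a joint): angle of the 60 mm leaf on the bin's +y side, rad: 0 shut (level, meeting the other in the middle), 1.5 hanging open. Both leaves swing down when a tin is pushed on them (6 to 13 N, more than its weight) and spring shut after it. They are slick: a tin whose foot is 75 mm or more below the rim has passed their edges and drops when let go.
- flap_right (a joint): angle of the leaf on the bin's -y side, rad: 0 shut, 1.5 hanging open
- salt_jar: white lidded salt jar, 68 mm across, 76 mm high, on the table beyond the tins; origin at its foot; to be left alone
- artichoke: green artichoke, 90 mm across, 84 mm high, on the table; origin at its foot; to be left alone
Things that resemble listed ones, but are neither listed nor needed, are in the scene too. Leave any red or turquoise look-alike of the part that bears middle_center alone.

How it is judged (in metres and radians):
On the way, in this order (a step that is already met when the one before it is completed fails the run):
1. the big tin's label face is before the eye for 1.5 s: eye 70 to 150 mm straight out from the tin's centre, within 30 mm sideways and in height, 0.3 rad of square and upright (x of eye in the frame of big_center between -0.15 and -0.07 m and y of eye in the frame of big_center between -0.03 and 0.03 m and z of eye in the frame of big_center between -0.03 and 0.03 m and angle between the x axis of big_center and the x axis of eye, either way round below 0.3 rad and angle between big_center's own z axis and vertical below 0.3 rad), for 1.5 s.
2. the big tin's narrow side nearest the spout is before the eye for 1.5 s: eye 70 to 150 mm straight out from the tin's centre, within 30 mm sideways and in height, 0.3 rad of square and upright (y of eye in the frame of big_center between 0.07 and 0.15 m and x of eye in the frame of big_center between -0.03 and 0.03 m and z of eye in the frame of big_center between -0.03 and 0.03 m and angle between the y axis of big_center and the x axis of eye, either way round below 0.3 rad and angle between big_center's own z axis and vertical below 0.3 rad), for 1.5 s.
3. the big tin's bare back is before the eye for 1.5 s: eye 70 to 150 mm straight out from the tin's centre, within 30 mm sideways and in height, 0.3 rad of square and upright (x of eye in the frame of big_center between 0.07 and 0.15 m and y of eye in the frame of big_center between -0.03 and 0.03 m and z of eye in the frame of big_center between -0.03 and 0.03 m and angle between the x axis of big_center and the x axis of eye, either way round below 0.3 rad and angle between big_center's own z axis and vertical below 0.3 rad), for 1.5 s.
4. the middle tin's label face is before the eye for 1.5 s: eye 70 to 150 mm straight out from the tin's centre, within 30 mm sideways and in height, 0.3 rad of square and upright (x of eye in the frame of middle_center between -0.15 and -0.07 m and y of eye in the frame of middle_center between -0.03 and 0.03 m and z of eye in the frame of middle_center between -0.03 and 0.03 m and angle between the x axis of middle_center and the x axis of eye, either way round below 0.3 rad and angle between middle_center's own z axis and vertical below 0.3 rad), for 1.5 s.
5. the middle tin's narrow side nearest the spout is before the eye for 1.5 s: eye 70 to 150 mm straight out from the tin's centre, within 30 mm sideways and in height, 0.3 rad of square and upright (y of eye in the frame of middle_center between 0.07 and 0.15 m and x of eye in the frame of middle_center between -0.03 and 0.03 m and z of eye in the frame of middle_center between -0.03 and 0.03 m and angle between the y axis of middle_center and the x axis of eye, either way round below 0.3 rad and angle between middle_center's own z axis and vertical below 0.3 rad), for 1.5 s.
6. the middle tin's bare back is before the eye for 1.5 s: eye 70 to 150 mm straight out from the tin's centre, within 30 mm sideways and in height, 0.3 rad of square and upright (x of eye in the frame of middle_center between 0.07 and 0.15 m and y of eye in the frame of middle_center between -0.03 and 0.03 m and z of eye in the frame of middle_center between -0.03 and 0.03 m and angle between the x axis of middle_center and the x axis of eye, either way round below 0.3 rad and angle between middle_center's own z axis and vertical below 0.3 rad), for 1.5 s.
7. the small tin's label face is before the eye for 1.5 s: eye 70 to 150 mm straight out from the tin's centre, within 30 mm sideways and in height, 0.3 rad of square and upright (x of eye in the frame of small_center between -0.15 and -0.07 m and y of eye in the frame of small_center between -0.03 and 0.03 m and z of eye in the frame of small_center between -0.03 and 0.03 m and angle between the x axis of small_center and the x axis of eye, either way round below 0.3 rad and angle between small_center's own z axis and vertical below 0.3 rad), for 1.5 s.
8. the small tin's narrow side nearest the spout is before the eye for 1.5 s: eye 70 to 150 mm straight out from the tin's centre, within 30 mm sideways and in height, 0.3 rad of square and upright (y of eye in the frame of small_center between 0.07 and 0.15 m and x of eye in the frame of small_center between -0.03 and 0.03 m and z of eye in the frame of small_center between -0.03 and 0.03 m and angle between the y axis of small_center and the x axis of eye, either way round below 0.3 rad and angle between small_center's own z axis and vertical below 0.3 rad), for 1.5 s.
9. the small tin's bare back is before the eye for 1.5 s: eye 70 to 150 mm straight out from the tin's centre, within 30 mm sideways and in height, 0.3 rad of square and upright (x of eye in the frame of small_center between 0.07 and 0.15 m and y of eye in the frame of small_center between -0.03 and 0.03 m and z of eye in the frame of small_center between -0.03 and 0.03 m and angle between the x axis of small_center and the x axis of eye, either way round below 0.3 rad and angle between small_center's own z axis and vertical below 0.3 rad), for 1.5 s.
10. with every tin in the bin, the scanner's button is pressed down at least 4 mm (height (world z) of each of big_center, middle_center, small_center below 0.07 m and y of big_center in the frame of mouth between -0.36 and 0.12 m and x of big_center in the frame of mouth between -0.14 and 0.14 m and y of middle_center in the frame of mouth between -0.36 and 0.12 m and x of middle_center in the frame of mouth between -0.14 and 0.14 m and y of small_center in the frame of mouth between -0.36 and 0.12 m and x of small_center in the frame of mouth between -0.14 and 0.14 m and value of joint ok above 0.004 m), for 0.05 s.
At the end, for the whole second after the job is handed in: Every tin present lies in the bin (within its walls, the tin's centre at least 120 mm below the rim) and both leaves of the flap are shut to within 0.12 rad (height (world z) of each of big_center, middle_center, small_center below 0.07 m and y of big_center in the frame of mouth between -0.36 and 0.12 m and x of big_center in the frame of mouth between -0.14 and 0.14 m and y of middle_center in the frame of mouth between -0.36 and 0.12 m and x of middle_center in the frame of mouth between -0.14 and 0.14 m and y of small_center in the frame of mouth between -0.36 and 0.12 m and x of small_center in the frame of mouth between -0.14 and 0.14 m and value of joint each of flap_left, flap_right below 0.12 rad); the robot touches nothing.
It fails at once if the salt_jar is pushed more than 40 mm away (distance of salt_jar from where it was at the start of the episode above 0.04 m).
It fails at once if the artichoke is pushed more than 40 mm away (distance of artichoke from where it was at the start of the episode above 0.04 m).
Of tin_big, tin_middle, tin_small only 2 to 3 are there at a start; the rules pass over those that are not, and their reading is None.
At some moment in a run one of tin_big, tin_middle, tin_small may be knocked a few centimetres aside while the robot is not near it.
It also fails if it takes over 210 s, if anything falls off the work surface, if the arm or the gripper's body presses on something with over 40 N, if the wrist force passes 120 N, or if a joint passes its speed limit or range.

## Working session

There is one attempt and no reset: what is moved stays moved. The work goes in short steps, each a Python script; the robot and the scene stay as the last script left them, time stands still between calls to the robot, and variables do not carry over. Pictures are saved under pics/ and viewed, at most 14 in all, crops included, and the job is handed in when it is done.

```bash
ls; mkdir -p pics; python3 - <<'E'
from bench import bot, imaging
import cv2
for n in("top","side"):
    cv2.imwrite(f"pics/{n}0.png",imaging.capture(n)); m=imaging.camera_model(n); print(n,m)
print(bot.get_state())
E
```

```text
pics
top {'K': array([[497.30228011,   0.        , 318.85465075],
       [  0.        , 497.30228011, 196.19984907],
       [  0.        ,   0.        ,   1.        ]]), 'position': array([ 286.20286447,  -29.01058429, 1644.8166117 ]), 'rotation': array([ 0.21135485,  0.00354297, -1.6244234 ])}
side {'K': array([[363.74692536,   0.        , 322.55165984],
       [  0.        , 363.74692536, 199.10669371],
       [  0.        ,   0.        ,   1.        ]]), 'position': array([  57.02405198, -710.08487287,  676.37272983]), 'rotation': array([ 1.02283648, -0.0240697 , -0.63141445])}
{'t': 0.1, 'qpos': array([ 1.14377655e+00,  3.26891067e-01, -1.93463877e-01,  1.05201508e+00,
        1.23192098e-06,  1.43661360e+00]), 'joint_velocities': array([-0.00069608, -0.00273367,  0.00338834,  0.00169211, -0.00138618,
        0.00095456]), 'effort': array([ 4.21110635e-04, -4.44239187e+01,  2.63038123e+01,  7.90664228e-03,
       -1.42854083e-04,  6.30200404e-06]), 'tcp_pos': array([158.53160513, 526.11663856, 230.57613994]), 'orientation': array([-3.14003327e+00, -2.11750164e-04,  2.84875543e+00]), 'contact_force': array([ 1.04245101, -0.4316258 , -0.37027188]), 'wrist_torque': array([-0.05703812, -0.0580413 ,  0.02973694]), 'gripper_force': 0.0, 'opening': 0.9998085157204368}
```

View pics/top0.png

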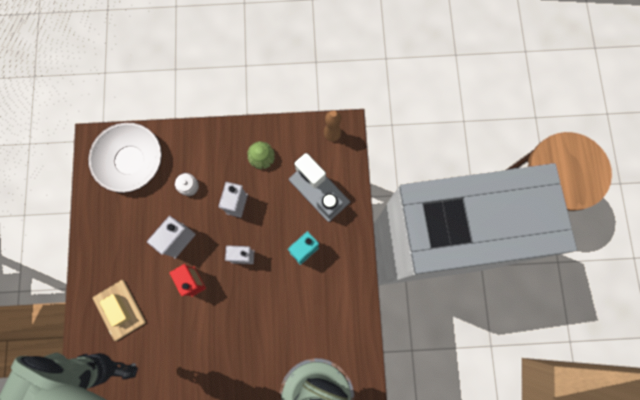

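View pics/side0.png

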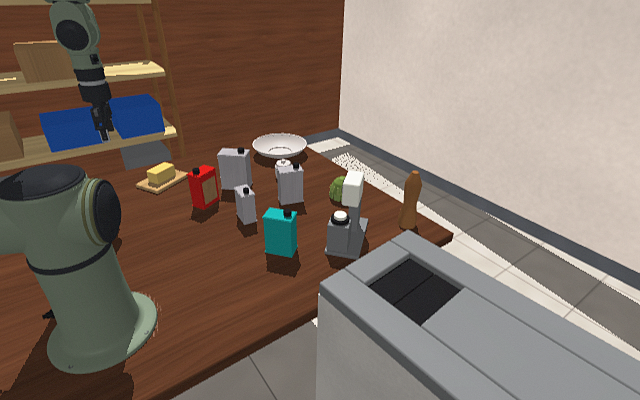

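The top view shows bare-metal tins at (170,238), the big one, (233,198), the middle one, and (239,254), the small one. The look-alikes are red (186,281) and turquoise (304,248), so I'll leave those alone. The scanner is at (318,180), its button at (330,201), and the bin mouth at (447,222). Next I'll enlarge crops to read the corners and confirm which tin is which.

```bash
python3 - <<'E'
import cv2
im=cv2.imread("pics/top0.png")
cv2.imwrite("pics/c1.png",cv2.resize(im[170:290,140:290],None,fx=5,fy=5,interpolation=cv2.INTER_CUBIC))
cv2.imwrite("pics/c2.png",cv2.resize(im[140:270,280:480],None,fx=4,fy=4,interpolation=cv2.INTER_CUBIC))
E
```

```text
(no output)
```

View pics/c1.png

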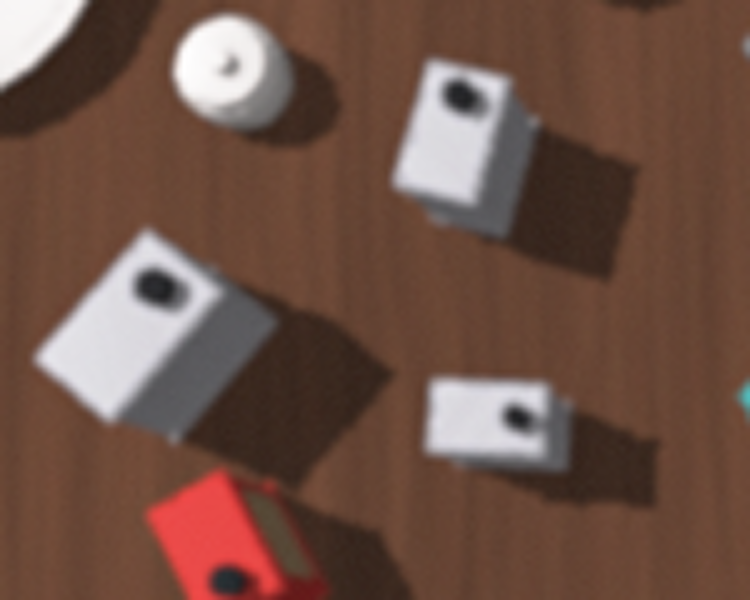

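View pics/c2.png

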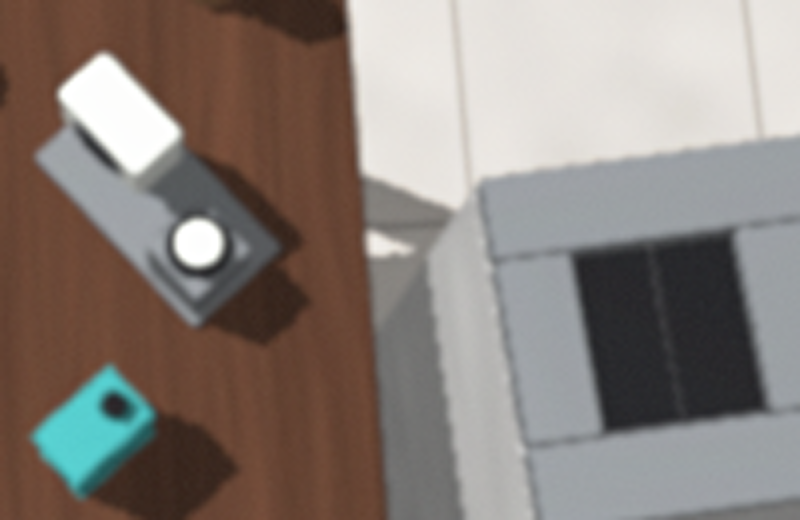

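The crops confirm it. The three bare-metal tins differ in top-face size, so big, middle and small are clear, and each cap shows its +y side. Now I'll compute poses from these corners and write the helpers.

```bash
cat > h.py <<'E'
import numpy as np, cv2
from scipy.spatial.transform import Rotation as R
from bench import bot, solve_ik, imaging
M=imaging.camera_model("top")
RM=R.from_euler("xyz",M["rotation"]).as_matrix()
def unproj(px,z):
    px=np.atleast_2d(np.array(px,float)); K=M["K"]
    d=np.c_[(px[:,0]-K[0,2])/K[0,0],-(px[:,1]-K[1,2])/K[1,1],-np.ones(len(px))]@RM.T
    p=M["position"]; return (p+d*((z-p[2])/d[:,2])[:,None])[:,:2]
DIM=dict(big=(60,100,140),middle=(50,80,125),small=(42,70,105))
def find(im,name):
    """(x,y,yaw) of the named tin: bright top faces -> min-area rectangle matched by size, cap gives +y."""
    w=cv2.resize(im,None,fx=4,fy=4,interpolation=cv2.INTER_CUBIC)
    m=((w.min(2)>150)&(w.max(2).astype(int)-w.min(2)<40)).astype(np.uint8)
    t,b,h=DIM[name]; best=None
    for c in cv2.findContours(m,cv2.RETR_EXTERNAL,cv2.CHAIN_APPROX_NONE)[0]:
        if not 400<cv2.contourArea(c)<12000: continue
        box=(cv2.boxPoints(cv2.minAreaRect(c))+.5)/4-.5
        P=unproj(box,h); e1,e2=P[1]-P[0],P[2]-P[1]; a=[np.linalg.norm(e1),np.linalg.norm(e2)]
        if P.mean(0)[1]<-300: continue
        err=abs(min(a)-t)+abs(max(a)-b)
        y=(e1 if a[0]>a[1] else e2)/max(a)
        msk=np.zeros(m.shape,np.uint8); cv2.drawContours(msk,[c],-1,1,-1)
        dk=np.argwhere((msk>0)&(w.max(2)<90))
        if len(dk)<15: continue
        cap=unproj((dk[:,::-1].mean(0)+.5)/4-.5,h+16)[0]
        off=(cap-P.mean(0))@y
        if off<0: y=-y
        if best is None or err<best[0]: best=(err,*P.mean(0),np.arctan2(-y[0],y[1]),a,off)
    return best
E
python3 - <<'E'
from h import *
im=cv2.imread("pics/top0.png")
for n in DIM: print(n,find(im,n))
c1=lambda L:(np.array(L)+.5)/5-.5+[140,170]; c2=lambda L:(np.array(L)+.5)/4-.5+[280,140]
for n,L in dict(big=[(147,230),(225,290),(110,422),(35,358)],middle=[(430,60),(512,78),(475,207),(393,187)],small=[(430,378),(548,382),(548,463),(425,455)]).items():
    P=unproj(c1(L),DIM[n][2]); print(n,P.mean(0),np.linalg.norm(np.diff(P,axis=0),axis=1))
H=unproj(c2([(103,52),(182,130),(135,174),(60,95)]),186); print("head",H,H.mean(0))
print("btn",unproj(c2([(198,243)]),122))
B=unproj(c2([(575,258),(733,232),(765,408),(605,430)]),190); print("mouth",B,B.mean(0),np.linalg.norm(np.diff(B,axis=0),axis=1))
B=unproj(c2([(655,246),(685,418)]),178); print("split",B,B.mean(0))
E
```

```text
big (np.float64(7.493546014940371), np.float64(515.2529838794139), np.float64(433.2519623676584), np.float64(-2.287126293712264), [np.float64(103.76012451187562), np.float64(63.733421503064754)], np.float64(29.189937219880036))
middle (np.float64(7.723241523707301), np.float64(628.2909038497995), np.float64(237.15187522171948), np.float64(-1.846259099687687), [np.float64(83.96953215454188), np.float64(53.75370936916542)], np.float64(20.12067756624371))
small (np.float64(27.53560810087471), np.float64(632.7926053938533), np.float64(240.6544354314717), np.float64(-1.8462590996876864), [np.float64(85.07452773766624), np.float64(54.46108036320847)], np.float64(20.42422694518648))
big [515.05063987 432.1523557 ] [ 62.40861252 103.48176638  61.92117392]
middle [627.43396068 236.0334901 ] [53.3255827  84.85224285 53.08173563]
small [449.26399809 220.72721776] [73.3916279  49.99118058 76.19023871]
head [[737.36545416  -6.77150414]
 [672.54003263 -63.60922649]
 [640.22502957 -26.27986136]
 [705.08592628  27.53934566]] [688.80411066 -17.28031158]
btn [[597.68417145 -72.47890875]]
mouth [[ 557.13132039 -350.26655465]
 [ 570.44338173 -469.92351392]
 [ 437.96220446 -478.25940259]
 [ 428.21727873 -359.64479479]] [ 498.43854633 -414.52356649] [120.39517797 132.74317072 119.01423764]
split [[ 565.26359504 -413.83155024]
 [ 435.03266964 -422.18834606]] [ 500.14813234 -418.00994815]
```

```bash
sed -i 's/    for c in cv2.findContours(\(.*\))\[0\]:/    for c in cv2.findContours(\1)[0]:\n        c=cv2.convexHull(c)/' h.py
cat >> h.py <<'E'
E_YAW=-0.864; EYE=np.array([669,5.5]); EX=np.array([np.cos(E_YAW),np.sin(E_YAW)]); MOUTH=np.array([500,-418]); B_YAW=0.08+np.pi
DOWN=lambda yaw:[np.pi,0,(yaw+np.pi)%(2*np.pi)-np.pi]
def joints(xy,z,yaw,q6ref):
    """Tool-down joints with the last joint on the turn nearest q6ref."""
    q=solve_ik([*xy,z],DOWN(yaw))
    if q is None: raise RuntimeError(("ik",xy,z,yaw))
    q=np.array(q); c=[q[5]+2*np.pi*k for k in(-1,0,1) if abs(q[5]+2*np.pi*k)<3.1]
    q[5]=min(c,key=lambda v:abs(v-q6ref)); return q
def top(): return imaging.capture("top")
E
python3 - <<'E'
from h import *
im=cv2.imread("pics/top0.png")
T={n:find(im,n) for n in DIM}
for n in T: print(n,np.round(T[n][:4],2),T[n][5])
F=unproj((np.array([(35,155),(195,325)])+.5)/4-.5+[280,140],12); d=F[1]-F[0]; print("foot",F,np.arctan2(-d[0],d[1])+np.pi,(F-[689,-17])@EX)
S=EYE-110*EX; print("scan",S)
for n in T:
    h=DIM[n][2]; x,y,w=T[n][1:4]
    for nm,xy,yaw,f in [("grasp",(x,y),w,0),("lift",(x,y),w,220),("lab",S,E_YAW+np.pi,150-h/2),("labhi",S,E_YAW+np.pi,220),("back",S,E_YAW,150-h/2),("bin",MOUTH,B_YAW,105),("binhi",MOUTH,B_YAW,220)]:
        try: print(n,nm,np.round(joints(xy,f+h-39,yaw-np.pi/2,1),2))
        except Exception as e: print(n,nm,e)
E
```

```text
big [  7.49 515.25 433.25  -2.29] 29.189937219880036
middle [  7.72 628.29 237.15  -1.85] 20.12067756624371
small [  4.94 450.41 221.43   3.04] 22.380181507377394
foot [[703.57520655  57.6979129 ]
 [550.8996158  -69.10278128]] 5.405466810389571 [-47.33859518 -50.06114765]
scan [597.56590248  89.14908674]
big grasp [ 0.59  0.65 -0.01  0.91  0.    1.31]
big lift [0.59 0.54 0.37 1.4  0.   1.31]
big lab [ 0.03  0.46 -0.12  0.99  0.    2.46]
big labhi [0.03 0.39 0.13 1.31 0.   2.46]
big back [ 0.03  0.46 -0.12  0.99  0.   -0.68]
big bin [-0.81  0.53  0.06  1.1   0.    0.68]
big binhi [-0.81  0.49  0.29  1.37  0.    0.68]
middle grasp [ 0.25  0.66 -0.03  0.88  0.    0.53]
middle lift [0.25 0.54 0.32 1.36 0.   0.53]
middle lab [ 0.03  0.47 -0.13  0.97  0.    2.46]
middle labhi [0.03 0.4  0.1  1.27 0.   2.46]
middle back [ 0.03  0.47 -0.13  0.97  0.   -0.68]
middle bin [-0.81  0.54  0.04  1.07  0.    0.68]
middle binhi [-0.81  0.5   0.25  1.33  0.    0.68]
small grasp [ 0.31  0.42 -0.53  0.62  0.    1.98]
small lift [ 0.31  0.2  -0.22  1.15  0.    1.98]
small lab [ 0.03  0.48 -0.15  0.95  0.    2.46]
small labhi [0.03 0.4  0.06 1.23 0.   2.46]
small back [ 0.03  0.48 -0.15  0.95  0.   -0.68]
small bin [-0.81  0.56  0.01  1.03  0.    0.68]
small binhi [-0.81  0.5   0.21  1.28  0.    0.68]
```

```bash
cat >> h.py <<'E'
def grasp(n,dz=39):
    bot.grip(1.0,70); t=find(top(),n); print(n,np.round(t[:4],3),t[5])
    if t[0]>12: raise RuntimeError("not found")
    xy=t[1:3]; w=t[3]-np.pi/2; h=DIM[n][2]
    bot.move_j(joints(xy,h+150,w,1.3)); bot.movel([*xy,h+60],max_speed=200)
    bot.dwell(.2); hit=bot.movel([*xy,h-dz],max_speed=80,threshold=8)
    s=bot.get_state(); print("down hit",hit,s["tcp_pos"])
    if hit: raise RuntimeError("hit")
    bot.grip(0.0,70); s=bot.get_state(); print("grip",s["opening"],s["gripper_force"],s["t"])
    bot.movel([*xy,h-dz+220],max_speed=200); s=bot.get_state(); print("lifted",s["opening"],s["gripper_force"],s["t"])
def scan(n,dz=39):
    h=DIM[n][2]; S=EYE-110*EX; z=150+h/2-dz
    bot.move_j(joints(S,220+h-dz,E_YAW+np.pi/2,2.5)); bot.movel([*S,z],max_speed=150)
    for k in range(3):
        if k: q=np.array(bot.get_state()["qpos"]); q[5]-=np.pi/2; bot.move_j(q)
        bot.dwell(2.2); s=bot.get_state(); print(k,np.round(s["tcp_pos"],1),np.round(s["orientation"],2),s["opening"],s["t"])
        cv2.imwrite(f"pics/{n}_{k}.png",imaging.capture("side"))
def tobin(n,dz=39,foot=102):
    h=DIM[n][2]; p=bot.get_state()["tcp_pos"]
    bot.movel([p[0],p[1],220+h-dz],max_speed=200)
    bot.move_j(joints(MOUTH,220+h-dz,B_YAW-np.pi/2,0.7))
E
python3 - <<'E'
from h import *
grasp("big")
cv2.imwrite("pics/g1.png",imaging.capture("side"))
E
```

```text
big [  7.582 515.282 433.284  -2.287] 29.17093309647708
down hit False [515.73017614 433.56636323 101.74174408]
grip 0.6922204918205732 76.16339921951294 4.3
lifted 0.6947296731074843 75.57426810264587 5.55
```

```bash
python3 - <<'E'
from h import *
scan("big")
cv2.imwrite("pics/cmb.png",np.hstack([cv2.resize(cv2.imread(f"pics/{f}.png")[60:280,180:450],None,fx=1.45,fy=1.45) for f in("big_0","big_2")]))
E
```

```text
0 [597.6  89.2 181. ] [ 3.14 -0.    0.71] 0.6910288877880634 10.2167
1 [597.5  89.2 181. ] [-3.14 -0.    2.28] 0.6889373800721461 13.8667
2 [597.5  89.2 181. ] [ 3.14 -0.   -2.43] 0.6907354506415292 17.5167
```

View pics/cmb.png

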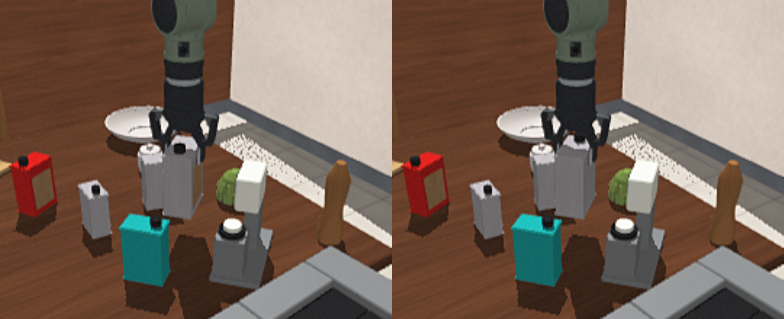

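The tin is upright in front of the eye. In the left view the label's edge at (197,185) faces the head, and in the right view the bare back does. On to the bin.

```bash
cat >> h.py <<'E'
def push(n,dz=39,foot=100):
    h=DIM[n][2]
    bot.movel([*MOUTH,200+h-dz],max_speed=150)
    hit=bot.movel([*MOUTH,foot+h-dz],max_speed=60,threshold=30)
    s=bot.get_state(); print("push",hit,s["tcp_pos"],"foot",s["tcp_pos"][2]+dz-h,np.round(s["contact_force"],1),s["opening"])
    if hit: raise RuntimeError("jam")
    bot.grip(1.0); bot.dwell(.3); bot.movel([*MOUTH,340],max_speed=250); bot.dwell(.5)
    print(bot.get_state()["t"])
E
python3 - <<'E'
from h import *
tobin("big")
cv2.imwrite("pics/b0.png",imaging.capture("side")[100:400])
push("big")
cv2.imwrite("pics/b1.png",np.vstack([cv2.imread("pics/b0.png")[:,250:],imaging.capture("side")[100:400,250:]]))
E
```

```text
push False [ 499.84996451 -417.9124683   200.86298499] foot 99.86298498618024 [-1.   0.2 -3.4] 0.693686430016697
24.3333
```

View pics/b1.png

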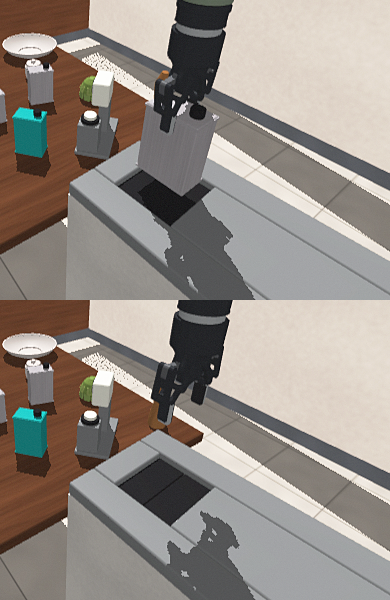

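The upper frame shows the tin over the mouth. The lower frame shows it gone, with the flap shut at (165,485). The middle tin is next.

```bash
python3 - <<'E'
from h import *
n="middle"
grasp(n)
s=bot.get_state()
if s["opening"]<.4: raise SystemExit("lost")
scan(n); tobin(n)
cv2.imwrite("pics/m0.png",imaging.capture("side")[100:400])
push(n)
cv2.imwrite("pics/m1.png",np.hstack([np.vstack([cv2.imread("pics/m0.png")[:,250:],imaging.capture("side")[100:400,250:]]),np.vstack([cv2.imread(f"pics/{n}_{k}.png")[60:260,180:480] for k in range(3)])]))
print(find(top(),"small"))
E
```

```text
middle [  6.396 628.275 237.228  -1.846] 20.17727826375169
down hit False [628.80048708 237.3556107   86.73193146]
grip 0.5787551055965235 72.78946995735168 29.6417
lifted 0.5783434864247468 72.30521321296692 30.8917
0 [597.6  89.1 173.5] [-3.14  0.    0.71] 0.5783667358144331 35.8167
1 [597.6  89.2 173.5] [3.14 0.   2.28] 0.5807600000977647 39.4667
2 [597.5  89.2 173.5] [ 3.14 -0.   -2.43] 0.5789414481182665 43.1167
push False [ 499.85922969 -417.90959866  185.88051081] foot 99.88051081037798 [-0.4 -0.3 -3.2] 0.5756718475763511
50.0167
(np.float64(4.3631484229729125), np.float64(450.19355532363386), np.float64(221.37602092722682), np.float64(3.0310992001984047), [np.float64(44.494742042035995), np.float64(71.86840638093692)], np.float64(22.45035967632558))
```

View pics/m1.png

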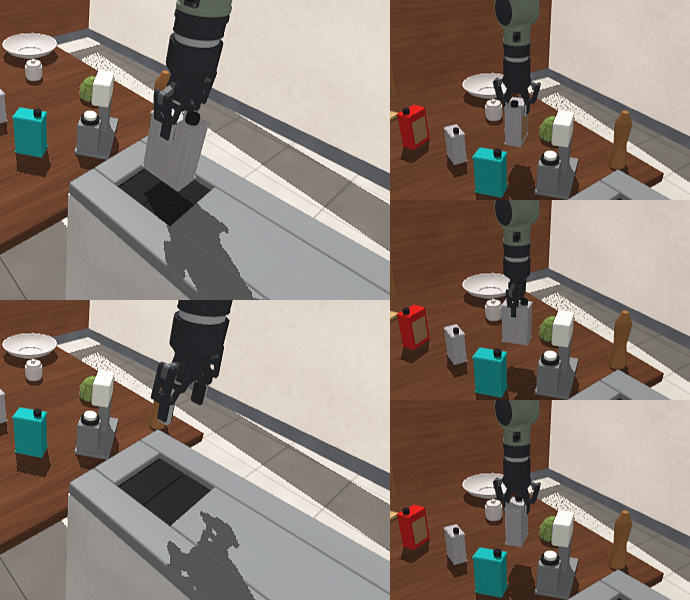

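The middle tin was shown correctly and is in the bin, with the flap shut at (165,485). The small tin still stands where it was.

```bash
python3 - <<'E'
from h import *
n="small"
grasp(n)
s=bot.get_state()
if s["opening"]<.3: raise SystemExit("lost")
scan(n); tobin(n)
cv2.imwrite("pics/s0.png",imaging.capture("side")[100:400])
push(n)
cv2.imwrite("pics/s1.png",np.hstack([np.vstack([cv2.imread("pics/s0.png")[:,250:],imaging.capture("side")[100:400,250:]]),np.vstack([cv2.imread(f"pics/{n}_{k}.png")[60:260,180:480] for k in range(3)])]))
E
```

```text
small [  4.378 450.22  221.377   3.032] 22.434800160822697
down hit False [450.66350598 221.53732541  66.4718822 ]
grip 0.4878325609853159 70.8359169960022 55.35
lifted 0.48204794700797504 70.52053570747375 56.6
0 [597.6  89.2 163.5] [-3.14  0.    0.71] 0.48302986282313154 60.575
1 [597.6  89.2 163.5] [3.14 0.   2.28] 0.48630626758060386 64.225
2 [597.6  89.1 163.5] [-3.14 -0.   -2.43] 0.48531395630080865 67.875
push False [ 499.8666773  -417.92366343  165.89402458] foot 99.89402457571944 [-1.  -0.6 -3.7] 0.4844136578225563
74.875
```

View pics/s1.png

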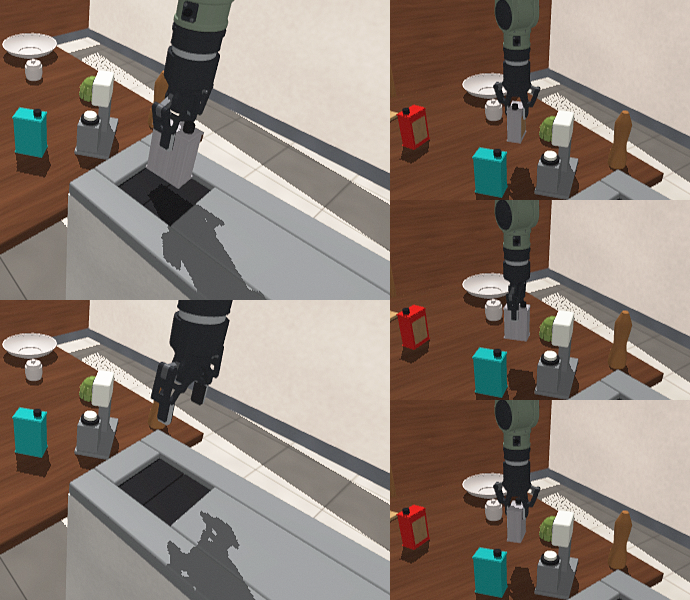

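The small tin is in the bin too, and the flap is shut at (165,485). Now I'll press the button.

```bash
python3 - <<'E'
from h import *
b=[597.7,-72.5]
bot.grip(0.0,30)
bot.move_j(joints(b,260,E_YAW+np.pi/2,1)); bot.movel([*b,135],max_speed=100); bot.dwell(.3)
f0=bot.get_state()["contact_force"]
hit=bot.movel([*b,113],max_speed=20,threshold=16)
bot.dwell(.4); s=bot.get_state(); print(hit,s["tcp_pos"],s["contact_force"]-f0)
cv2.imwrite("pics/p0.png",cv2.resize(imaging.capture("side")[130:280,270:430],None,fx=3,fy=3))
E
```

```text
True [597.62646075 -72.49920469 116.04557553] [-0.0947025   2.44081852  5.35881512]
```

View pics/p0.png

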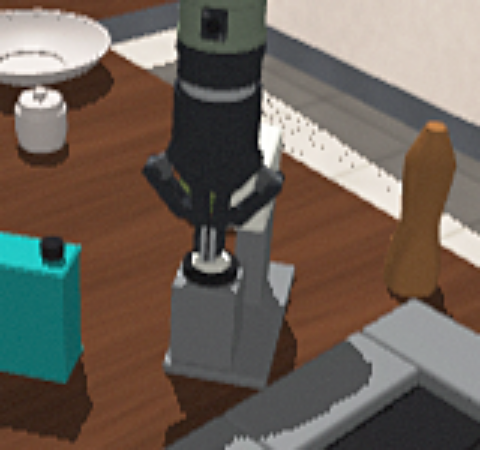

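The fingertips are on the button at (212,262), and it's fully down: TCP z is 116 mm, and the force rose sharply at the stop. I'll retreat and hand in.

```bash
python3 - <<'E'
from h import *
bot.movel([597.7,-72.5,300],max_speed=120); bot.dwell(.5)
print(bot.get_state()["t"]); print(bot.sign_off())
E
```

```text
82.3333
the job is handed in; nothing more can be done
None
```

All three tins were shown to the eye and dropped in the bin, biggest first. The button was then pressed fully down and the job handed in at 82 s; sign-off returned no verdict.

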